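# Find the empty reagent bay and push its flap open

### The job

One of the four wells in the reagent bay is empty and needs reloading. Press on one end of the flaps, one flap after another, until you find the one that rocks, then push that flap right over until it stands nearly upright, and leave it standing open with the arm clear. Do not knock over, shift or pick up anything standing around or on the bay.

Things in the scene. Friction and masses are not known exactly. Their poses are not given: they have to be found in the camera images.
- bay: fixed white block, 184 mm deep (x), 464 wide (y), 95 high, four identical blue-grey flaps in a row flush with its flat top. Origin: centre of underside; x from its front (robot side) to its back, y to its left, z up. Flaps a, b, c, d centred at x = 0, y = +132, +44, -44, -132 mm, each on a cross pin (along y) at mid-length, 92 mm above the bench, over a well 85 mm deep with a 114 x 74 mm mouth.
- flap_a (a joint): tilt of flap a (rad): 0 level (closed), positive = back end down, front end up; stops at +-1.4. Over a full pack (2 mm below the flap; three of the four, unseen, different each run) it cannot pass about +-0.06. Over the empty well (a 5 mm liner on its floor) either end gives way under 2 to 3 N and the flap stays at any angle it is left.
- flap_a_front (a point): centre of the pale dot at the front end of flap a, on its upper face, 38 mm in front of the pin; it moves with the flap. The flap is 110 mm long (x), 70 mm wide (y), 6 mm thick.
- flap_a_back (a point): centre of the pale dot at the back end of flap a, on its upper face, 38 mm behind the pin; it moves with the flap. The flap is 110 mm long (x), 70 mm wide (y), 6 mm thick.
- flap_b (a joint): tilt of flap b (rad): 0 level (closed), positive = back end down, front end up; stops at +-1.4. Over a full pack (2 mm below the flap; three of the four, unseen, different each run) it cannot pass about +-0.06. Over the empty well (a 5 mm liner on its floor) either end gives way under 2 to 3 N and the flap stays at any angle it is left.
- flap_b_front (a point): centre of the pale dot at the front end of flap b, on its upper face, 38 mm in front of the pin; it moves with the flap. The flap is 110 mm long (x), 70 mm wide (y), 6 mm thick.
- flap_b_back (a point): centre of the pale dot at the back end of flap b, on its upper face, 38 mm behind the pin; it moves with the flap. The flap is 110 mm long (x), 70 mm wide (y), 6 mm thick.
- flap_c (a joint): tilt of flap c (rad): 0 level (closed), positive = back end down, front end up; stops at +-1.4. Over a full pack (2 mm below the flap; three of the four, unseen, different each run) it cannot pass about +-0.06. Over the empty well (a 5 mm liner on its floor) either end gives way under 2 to 3 N and the flap stays at any angle it is left.
- flap_c_front (a point): centre of the pale dot at the front end of flap c, on its upper face, 38 mm in front of the pin; it moves with the flap. The flap is 110 mm long (x), 70 mm wide (y), 6 mm thick.
- flap_c_back (a point): centre of the pale dot at the back end of flap c, on its upper face, 38 mm behind the pin; it moves with the flap. The flap is 110 mm long (x), 70 mm wide (y), 6 mm thick.
- flap_d (a joint): tilt of flap d (rad): 0 level (closed), positive = back end down, front end up; stops at +-1.4. Over a full pack (2 mm below the flap; three of the four, unseen, different each run) it cannot pass about +-0.06. Over the empty well (a 5 mm liner on its floor) either end gives way under 2 to 3 N and the flap stays at any angle it is left.
- flap_d_front (a point): centre of the pale dot at the front end of flap d, on its upper face, 38 mm in front of the pin; it moves with the flap. The flap is 110 mm long (x), 70 mm wide (y), 6 mm thick.
- flap_d_back (a point): centre of the pale dot at the back end of flap d, on its upper face, 38 mm behind the pin; it moves with the flap. The flap is 110 mm long (x), 70 mm wide (y), 6 mm thick.
- spare_pack: a spare reagent pack, white box with purple label band, 94 x 54 x 77 mm high, standing on the bench to the right; origin at the centre of its underside
- tube_rack: white rack of purple-capped sample tubes, 50 x 200 x 91 mm high, standing on the bench just beyond the bay; origin at the centre of its underside
- vial_left: small amber vial with a green cap, 25 mm across, 44 mm high, standing loose on the left end of the bay's top; origin at the centre of its underside
- vial_right: the same with an orange cap, on the right end of the bay's top
- tip_box: blue box with a clear cover, 80 x 120 x 72 mm high, on the bench to the right; origin at the centre of its underside
- wash_bottle: white bottle with a purple cap, 60 mm across, 150 mm high, on the bench to the left; origin at the centre of its underside
- beaker: clear cup, 70 mm across, 85 mm high, on the bench to the left; origin at the centre of its underside

How it is judged:
On the way:
1. the loose flap has been found: it rocks under a press (tilted more than 0.15 rad) ((value of joint any of flap_a, flap_b, flap_c, flap_d above 0.15 rad or value of joint any of flap_a, flap_b, flap_c, flap_d below -0.15 rad)), for 0.1 s.
At the end, for the whole second after the job is handed in: one flap stands open, at least 1.15 rad (66 degrees) from level either way, and is still; the other three are level within 0.12 rad; each bystander is within 20 mm of where it started ((((value of joint flap_a above 1.15 rad or value of joint flap_a below -1.15 rad) and value of joint flap_b between -0.12 and 0.12 rad and value of joint flap_c between -0.12 and 0.12 rad and value of joint flap_d between -0.12 and 0.12 rad) or ((value of joint flap_b above 1.15 rad or value of joint flap_b below -1.15 rad) and value of joint flap_a between -0.12 and 0.12 rad and value of joint flap_c between -0.12 and 0.12 rad and value of joint flap_d between -0.12 and 0.12 rad) or ((value of joint flap_c above 1.15 rad or value of joint flap_c below -1.15 rad) and value of joint flap_a between -0.12 and 0.12 rad and value of joint flap_b between -0.12 and 0.12 rad and value of joint flap_d between -0.12 and 0.12 rad) or ((value of joint flap_d above 1.15 rad or value of joint flap_d below -1.15 rad) and value of joint flap_a between -0.12 and 0.12 rad and value of joint flap_b between -0.12 and 0.12 rad and value of joint flap_c between -0.12 and 0.12 rad)) and velocity of joint flap_a between -0.1 and 0.1 rad/s and velocity of joint flap_b between -0.1 and 0.1 rad/s and velocity of joint flap_c between -0.1 and 0.1 rad/s and velocity of joint flap_d between -0.1 and 0.1 rad/s and distance of each of spare_pack, tube_rack, vial_left, vial_right, tip_box, wash_bottle, beaker from where it was at the start of the episode below 0.02 m); the robot touches nothing.
It fails at once if something standing around or on the bay was shifted by more than 30 mm, knocked over or lifted (distance of any of spare_pack, tube_rack, vial_left, vial_right, tip_box, wash_bottle, beaker from where it was at the start of the episode above 0.03 m or angle between any of spare_pack, tube_rack, vial_left, vial_right, tip_box, wash_bottle, beaker's own z axis and vertical above 0.5 rad).
It also fails if it takes over 64 s, if anything falls off the work surface, if the arm or the gripper's body presses on something with over 40 N, if the wrist force passes 120 N, or if a joint passes its speed limit or range.

### The arm

A 7-joint arm with a two-finger parallel gripper is mounted at the origin on the work surface. World frame = base frame: x ahead of the robot, y to its left, z up, the work surface at z = 0. Lengths are in m, angles in rad, forces in N, time in s.
With the tool pointing down it reaches from about 0.35 to 0.9 m from the base axis. Payload 8.1 kg.
Tool frame: the origin (TCP) lies midway between the tips of the shut fingers; the grasp point (between the pads) lies 19 mm behind it; z points along the fingers, y is the direction in which the jaws open and shut (so a half turn about z gives the same grasp; the last joint's range is limited). The gripper opens to 92 mm and grips with 3 to 60 N. Pads are 19 mm wide; open, the fingers measure 130 mm over their backs; the gripper's body (75 mm by 190 mm) begins 47 mm behind the grasp point.
Start: joints at [-1.423, 0.434, 0.025, 1.573, -0.012, 1.134, -0.075], TCP at [0.155, 0.605, 0.227] pointing down, gripper open.
Joint ranges: [-2.62, 2.62], [-0.44, 2.09], [-1.27, 1.32], [0.08, 2.57], [-1.32, 4.46], [0.12, 2], [-2.74, 2.74]. Speed limits (rad/s): [2.22, 2.22, 3.01, 3.01, 3.14, 3.14, 3.14].

### API

Orientations are given as a rotation vector (axis times angle).
In Python, from cell import arm gives the robot as it stands. The module is installed in compiled form; this text tells all that it offers.
- The arm moves only by the tool jog_arm, never from a script. Its argument "increments" is a list of rows, each an object with "slide": the shift along the tool's x, y, z in mm, a list of three; "roll": the turn about the tool's z in rad; "gripper": the opening, from 0 (shut) to 1 (fully open). In form: [{"slide": [x, y, z], "roll": roll, "gripper": gripper}, ...]. A call has exactly 10 rows; each row is the pose to reach, as a shift and turn from the pose commanded when the call began, along the tool's axes at that moment; what a row does not reach only later rows make up. A row lasts 1/12 s, in which the tool goes at most 41.7 mm and 7.16 degrees, less where a joint would pass 70% of its speed; a pose out of reach is approached as far as the arm can. A call with a gripper value outside its range is refused whole. The fingers move at their own pace and stop on an object; "newtons" is the grip in N (left out, the last holds). Time passes only in rows, so rows that repeat a pose let the fingers close, or fill a call up. It gives the time, the measured TCP pose, the force and the opening at its end, in the units of the state.
- arm.observe(): the state, without advancing time (a new reading comes with each control period).
- arm.get_image(name): name is "scene" or "top"; returns a dict with "frame" (384x512x3 uint8, blue, green, red), "depth" (384x512 float32, m along the optical axis (not along the pixel's ray), 0 where there is no reading), "intrinsics" (3x3 intrinsics, pixels), "R" (3x3) and "t" (3): a world point X has camera coordinates R X + t. Camera axes: x right, y down, z forward; pixel columns grow to the right and rows downward; lengths in m; the calibration is good to about 2 mm. A picture is of the moment at which its call begins.
- arm.sign_off(): hands the job in, once; it reports no verdict.
The state is a dict: "clock": time; "joints": joint angles; "dq": joint speeds; "joint_efforts": joint torques, N m; "position": TCP position; "ee_rot": TCP orientation; "force": force on the tool from outside, world axes, zero at the start; "ft_torque": the same for the moment, N m; "width": opening from 0.0 (shut) to 1.0 (fully open).
Only numpy, scipy, OpenCV 4.12 (cv2) and the standard library are available. Lean on these libraries where they do the work, as an engineer would, in place of code of your own. Each camera call takes 0.05 s, during which the arm holds its last target.

## Working session

There is one attempt and no reset: what is moved stays moved. The work goes in short steps, Python scripts to look and compute and a tool call to move; the robot and the scene stay as the last step left them, time stands still between calls to the robot, and variables do not carry over. Pictures are saved under pics/ and viewed, and the job is handed in when it is done.

Besides the shell and the picture viewer there is one more tool, called after "Call:" in YAML: its name, and indented under it one key for each argument. jog_arm: Moves the arm, as the interface text tells. Its arguments: {"type":"object","properties":{"increments":{"type":"array"},"newtons":{"type":"number"}},"required":["increments"]}

```bash
mkdir -p pics
python3 - <<'E'
from cell import arm
import cv2,numpy as np
s=arm.observe()
for k in s: print(k,np.round(s[k],4))
for n in("scene","top"):
    d=arm.get_image(n); cv2.imwrite(f"pics/{n}0.png",d["frame"]); np.savez(f"{n}0.npz",**d)
    print(n,d["intrinsics"],np.round(d["R"],3),d["t"])
E
```

```text
clock 0.0
joints [-1.4226  0.4352  0.0249  1.5741 -0.0116  1.134  -0.0751]
dq [-0.0003  0.0006 -0.001  -0.0006  0.0003  0.0007 -0.0009]
joint_efforts [-1.00000e-03 -6.67839e+01  9.84800e-01 -3.14469e+01 -6.05000e-02
  4.26000e-02  2.00000e-04]
position [0.155  0.6049 0.2259]
ee_rot [-3.9300e-01 -3.1168e+00  2.5000e-03]
force [ 0.3827 -0.3644  0.5112]
ft_torque [ 0.0102  0.0156 -0.0097]
width 0.9981
scene [[483.22863319   0.         245.96292845]
 [  0.         483.22863319 192.83086865]
 [  0.           0.           1.        ]] [[-0.435  0.9   -0.007]
 [ 0.574  0.271 -0.773]
 [-0.694 -0.341 -0.635]] [ 0.24443744 -0.22228619  1.89402607]
top [[398.95250559   0.         250.14362923]
 [  0.         398.95250559 191.00581272]
 [  0.           0.           1.        ]] [[-0.01  -1.    -0.008]
 [-0.998  0.01  -0.07 ]
 [ 0.07   0.007 -0.998]] [-0.00259282  0.52218889  1.20040858]
```

View pics/scene0.png

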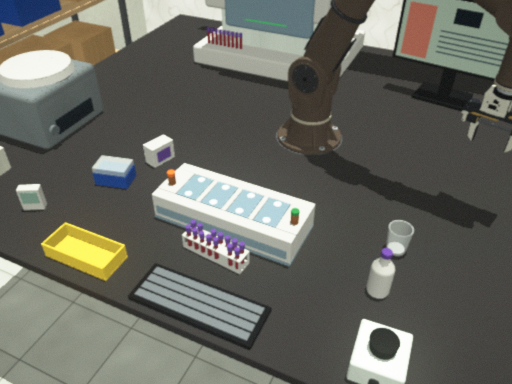

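View pics/top0.png

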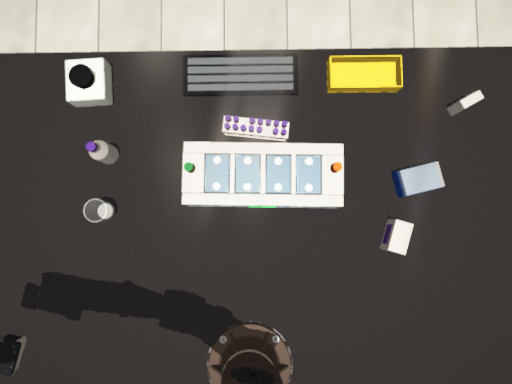

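The scene view shows the bay with its four flaps and the arm raised at upper right. In the top view the flaps run along row ~174 at columns 217, 248, 278 and 309 (a to d). The dots are at rows ~160 and ~188, and the vials at (188,167) and (337,167). Next I'll measure the dots.

```bash
cat > h.py <<'E'
import numpy as np,cv2
def ray(d,u,v,z):
    K,R,t=d["intrinsics"],d["R"],d["t"]
    c=-R.T@t; r=R.T@np.linalg.solve(K,[u,v,1]); return c+r*(z-c[2])/r[2]
def depthpts(d):
    K,R,t=d["intrinsics"],d["R"],d["t"]
    Z=d["depth"]; v,u=np.indices(Z.shape)
    P=np.stack([(u-K[0,2])/K[0,0]*Z,(v-K[1,2])/K[1,1]*Z,Z],-1)
    return (P-t)@R
E
python3 - <<'E'
from h import *
from scipy.spatial.transform import Rotation as Ro
d=np.load("top0.npz"); f=d["frame"]
P=depthpts(d)
hsv=cv2.cvtColor(f,cv2.COLOR_BGR2HSV)
print("flap col",f[174,217],"dot",f[160,217],"white",f[150,270])
b=((hsv[...,0]>85)&(hsv[...,0]<115)&(hsv[...,1]>60)&(hsv[...,2]>60)).astype(np.uint8)
b[:,:180]=0;b[:,345:]=0;b[:140]=0;b[202:]=0
cs,_=cv2.findContours(b,cv2.RETR_CCOMP,cv2.CHAIN_APPROX_NONE)
for c in cs:
    if cv2.contourArea(c)>15:
        r=cv2.minAreaRect(c); print(cv2.contourArea(c),np.round(r[0],1),np.round(r[1],1),r[2],np.round(ray(d,*r[0],.095),4))
print("top z",np.median(P[150,200:330,2]), np.median(P[174,210:225,2]))
for u,v,z in((188,167,.139),(337,167,.139)): print("vial",ray(d,u,v,z),P[v,u])
# white top outline
w=((P[...,2]>.085)&(P[...,2]<.105)).astype(np.uint8); w[:,:175]=0;w[:,350:]=0;w[:138]=0;w[215:]=0
cs,_=cv2.findContours(w,cv2.RETR_EXTERNAL,cv2.CHAIN_APPROX_NONE)
r=cv2.minAreaRect(max(cs,key=cv2.contourArea)); print(r,ray(d,*r[0],.095))
tr=P[110:140,215:295].reshape(-1,3); tr=tr[tr[:,2]>.05]; print("rack",tr.min(0),tr.max(0))
s=np.array([-.393,-3.1168,.0025]); print(np.round(Ro.from_rotvec(s).as_matrix(),3))
E
```

```text
flap col [222 215 199] dot [250 251 252] white [238 243 246]
top z 0.09511395231567094 0.09492825153065865
vial [0.58204131 0.16248655 0.139     ] [0.58187483 0.16228114 0.14025848]
vial [ 0.57756308 -0.24892497  0.139     ] [ 0.57783703 -0.24937921  0.13686306]
((262.7308654785156, 174.10890197753906), (161.4206085205078, 63.74015808105469), 0.8069294095039368) [ 0.56499052 -0.04502208  0.095     ]
rack [ 0.43721466 -0.12663588  0.05001043] [0.74687857 0.07163572 1.23379472]
[[-0.969  0.248 -0.   ]
 [ 0.248  0.969 -0.002]
 [-0.    -0.002 -1.   ]]
```

Run:
```python
from h import *
d=np.load("top0.npz"); f=d["frame"]
cv2.imwrite("pics/z0.png",cv2.resize(f[110:215,175:350],None,fx=4.5,fy=4.5,interpolation=cv2.INTER_CUBIC))
print(f[174,225],f[160,240],f[174,217])
```

```text
[224 215 197] [222 215 197] [222 215 199]
```

View pics/z0.png

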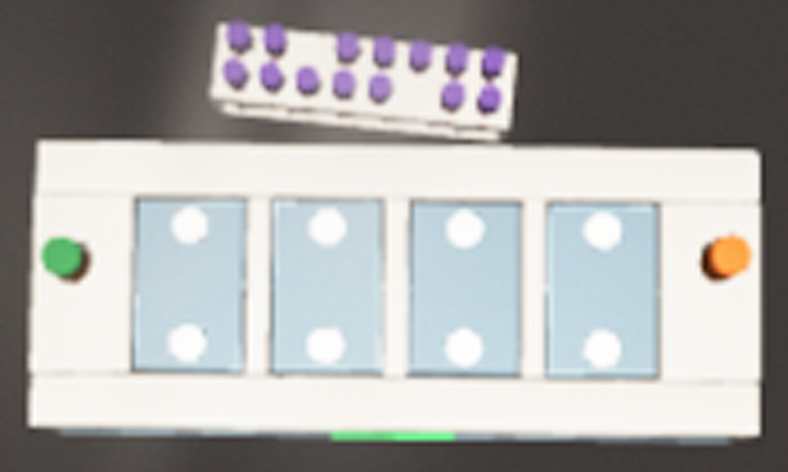

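In the zoomed view the dots are clear: backs at about (190,225), (328,226), (464,228) and (602,230), and fronts at about (188,342), (326,345), (464,347) and (602,348). I'll convert these to world positions.

```bash
cat >> h.py <<'E'
from scipy.spatial.transform import Rotation as Ro
def togo(s,tgt):
    R=Ro.from_rotvec(s["ee_rot"]).as_matrix(); return np.round(R.T@(np.array(tgt)-s["position"])*1000,1)
E
python3 - <<'E'
from h import *
from cell import arm
d=np.load("top0.npz"); f=d["frame"]
big=cv2.resize(f[110:215,175:350],None,fx=4.5,fy=4.5,interpolation=cv2.INTER_CUBIC)
w=(big.min(2)>232).astype(np.uint8)
def c(x,y):
    m=w[y-22:y+23,x-22:x+23]; yy,xx=np.nonzero(m); return (x-22+xx.mean()+.5)/4.5+175-.5,(y-22+yy.mean()+.5)/4.5+110-.5
B=[ray(d,*c(*p),.095) for p in((190,225),(328,226),(464,228),(602,230))]
F=[ray(d,*c(*p),.095) for p in((188,342),(326,345),(464,347),(602,348))]
for b_,f_ in zip(B,F): print(np.round(b_,4),np.round(f_,4),np.round((b_+f_)/2,4),np.linalg.norm(b_-f_))
M=(np.array(B)+F)/2; v=M[0]-M[3]; yaw=np.arctan2(-v[0],v[1]); print("yaw",yaw,np.linalg.norm(v)); O=M.mean(0); print(O)
ex=np.array([np.cos(yaw),np.sin(yaw)]);ey=np.array([-ex[1],ex[0]])
for n,y in zip("abcd",(.132,.044,-.044,-.132)): print(n,"pin",O[:2]+ey*y,"back",O[:2]+ey*y+ex*.038)
s=arm.observe();R=Ro.from_rotvec(s["ee_rot"]).as_matrix(); print("tool x yaw",np.arctan2(R[1,0],R[0,0]))
E
```

```text
[0.6085 0.087  0.095 ] [0.5328 0.0889 0.095 ] [0.5707 0.088  0.095 ] 0.07574257474915322
[ 0.6064 -0.0013  0.095 ] [0.5303 0.0008 0.095 ] [ 5.683e-01 -2.000e-04  9.500e-02] 0.0761813732441789
[ 0.604  -0.0889  0.095 ] [ 0.5281 -0.0872  0.095 ] [ 0.566 -0.088  0.095] 0.07598755539275977
[ 0.6022 -0.177   0.095 ] [ 0.5261 -0.1752  0.095 ] [ 0.5642 -0.1761  0.095 ] 0.07616820100181225
yaw -0.024713282708672128 0.2641411739826532
[ 0.56730885 -0.04410362  0.095     ]
a pin [0.57057067 0.08785607] back [0.60855906 0.08691706]
b pin [ 5.68396120e-01 -1.17056408e-04] back [ 0.60638452 -0.00105607]
c pin [ 0.56622157 -0.08809018] back [ 0.60420997 -0.08902919]
d pin [ 0.56404703 -0.17606331] back [ 0.60203542 -0.17700232]
tool x yaw 2.8907100653136526
```

Run:
```python
from h import *
from cell import arm
print(togo(arm.observe(),[.6085,.087,.20]))
```

```text
[-567.8 -389.2   26.7]
```

Call:
jog_arm:
  increments:
    - {"slide":[-32,-22,0],"roll":-0.1,"gripper":0}
    - {"slide":[-64,-44,0],"roll":-0.2,"gripper":0}
    - {"slide":[-96,-66,0],"roll":-0.226,"gripper":0}
    - {"slide":[-128,-88,0],"roll":-0.226,"gripper":0}
    - {"slide":[-160,-110,0],"roll":-0.226,"gripper":0}
    - {"slide":[-192,-132,0],"roll":-0.226,"gripper":0}
    - {"slide":[-224,-154,0],"roll":-0.226,"gripper":0}
    - {"slide":[-256,-176,0],"roll":-0.226,"gripper":0}
    - {"slide":[-288,-198,0],"roll":-0.226,"gripper":0}
    - {"slide":[-320,-220,0],"roll":-0.226,"gripper":0}
  newtons: 20

```text
clock: 0.93
position: [0.4113, 0.3111, 0.2266]
ee_rot: [-0.039, -3.141, 0.0]
force: [1.0, 1.1, 0.3]
width: 0.322
```

Run:
```python
from h import *
from cell import arm
s=arm.observe();R=Ro.from_rotvec(s["ee_rot"]).as_matrix()
print(s["clock"],s["position"],s["force"],s["width"],np.arctan2(R[1,0],R[0,0]),togo(s,[.6085,.087,.20]))
```

```text
0.9333 [0.41126472 0.31110655 0.22662745] [1.04191794 1.1003197  0.27775213] 0.32203498252809387 3.1168070414560396 [-202.7 -219.1   26.6]
```

Call:
jog_arm:
  increments:
    - {"slide":[-25,-27,0],"roll":0,"gripper":0}
    - {"slide":[-50,-54,0],"roll":0,"gripper":0}
    - {"slide":[-76,-82,0],"roll":0,"gripper":0}
    - {"slide":[-102,-110,5],"roll":0,"gripper":0}
    - {"slide":[-127,-137,10],"roll":0,"gripper":0}
    - {"slide":[-152,-164,20],"roll":0,"gripper":0}
    - {"slide":[-178,-192,40],"roll":0,"gripper":0}
    - {"slide":[-203,-219,70],"roll":0,"gripper":0}
    - {"slide":[-203,-219,100],"roll":0,"gripper":0}
    - {"slide":[-203,-219,110],"roll":0,"gripper":0}

```text
clock: 1.77
position: [0.6067, 0.085, 0.1119]
ee_rot: [-0.046, -3.136, 0.005]
force: [-2.6, 0.6, -0.7]
width: 0.005
```

Run:
```python
from h import *
from cell import arm
s=arm.observe();print(s["clock"],s["position"],s["force"],s["width"],togo(s,[.6085,.087,.09]))
d=arm.get_image("scene"); cv2.imwrite("pics/s1.png",cv2.resize(d["frame"][130:290,130:360],None,fx=3,fy=3))
```

```text
1.7667 [0.60670793 0.08501794 0.11189413] [-2.59597344  0.58483446 -0.65615461] 0.004811659594713994 [-1.9  2.1 21.9]
```

View pics/s1.png

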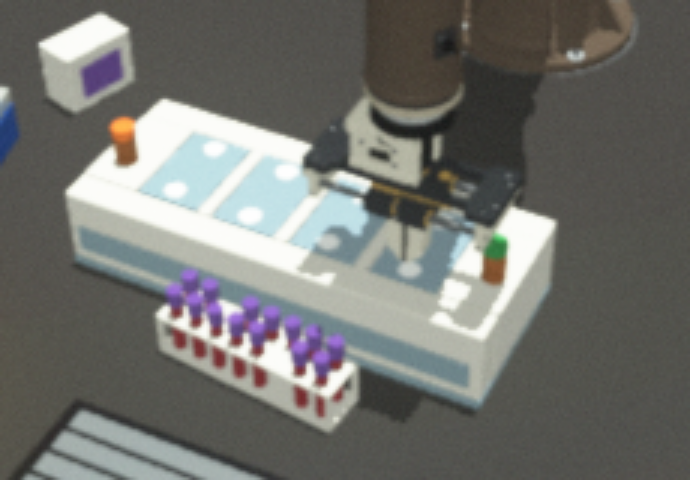

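The picture shows the shut fingers just above flap a's back dot (zoom ~(408,265)), with the left jaw hardware close above the green-capped vial. I'll press gently here.

Call:
jog_arm:
  increments:
    - {"slide":[-2,2,5],"roll":0,"gripper":0}
    - {"slide":[-2,2,10],"roll":0,"gripper":0}
    - {"slide":[-2,2,14],"roll":0,"gripper":0}
    - {"slide":[-2,2,16],"roll":0,"gripper":0}
    - {"slide":[-2,2,17],"roll":0,"gripper":0}
    - {"slide":[-2,2,18],"roll":0,"gripper":0}
    - {"slide":[-2,2,19],"roll":0,"gripper":0}
    - {"slide":[-2,2,20],"roll":0,"gripper":0}
    - {"slide":[-2,2,20],"roll":0,"gripper":0}
    - {"slide":[-2,2,20],"roll":0,"gripper":0}

```text
clock: 2.65
position: [0.6101, 0.0908, 0.0968]
ee_rot: [0.039, 3.141, 0.0]
force: [-0.5, -0.7, -0.2]
width: 0.007
```

Call:
jog_arm:
  increments:
    - {"slide":[0,-3,1],"roll":0,"gripper":0}
    - {"slide":[0,-3,2],"roll":0,"gripper":0}
    - {"slide":[0,-3,3],"roll":0,"gripper":0}
    - {"slide":[0,-3,4],"roll":0,"gripper":0}
    - {"slide":[0,-3,5],"roll":0,"gripper":0}
    - {"slide":[0,-3,6],"roll":0,"gripper":0}
    - {"slide":[0,-3,6],"roll":0,"gripper":0}
    - {"slide":[0,-3,6],"roll":0,"gripper":0}
    - {"slide":[0,-3,6],"roll":0,"gripper":0}
    - {"slide":[0,-3,6],"roll":0,"gripper":0}

```text
clock: 3.48
position: [0.6103, 0.0871, 0.0934]
ee_rot: [0.04, 3.14, 0.0]
force: [-8.5, -2.8, 27.3]
width: 0.006
```

Flap a holds: 27 N for only about 2 mm of give. Moving on to flap b.

Call:
jog_arm:
  increments:
    - {"slide":[0,0,-8],"roll":0,"gripper":0}
    - {"slide":[0,0,-16],"roll":0,"gripper":0}
    - {"slide":[0,-25,-20],"roll":0,"gripper":0}
    - {"slide":[0,-50,-20],"roll":0,"gripper":0}
    - {"slide":[0,-75,-20],"roll":0,"gripper":0}
    - {"slide":[0,-88,-14],"roll":0,"gripper":0}
    - {"slide":[0,-88,-10],"roll":0,"gripper":0}
    - {"slide":[0,-88,-5],"roll":0,"gripper":0}
    - {"slide":[0,-88,-3],"roll":0,"gripper":0}
    - {"slide":[0,-88,0],"roll":0,"gripper":0}

```text
clock: 4.32
position: [0.6079, 0.0007, 0.093]
ee_rot: [0.037, 3.141, 0.001]
force: [-19.9, -5.3, 64.0]
width: 0.007
```

Flap b holds too. That contact was firmer than I wanted at 64 N, so I'll go slower on c.

Call:
jog_arm:
  increments:
    - {"slide":[0,0,-8],"roll":0,"gripper":0}
    - {"slide":[0,0,-16],"roll":0,"gripper":0}
    - {"slide":[0,-25,-20],"roll":0,"gripper":0}
    - {"slide":[0,-50,-20],"roll":0,"gripper":0}
    - {"slide":[0,-75,-20],"roll":0,"gripper":0}
    - {"slide":[0,-88,-16],"roll":0,"gripper":0}
    - {"slide":[0,-88,-12],"roll":0,"gripper":0}
    - {"slide":[0,-88,-8],"roll":0,"gripper":0}
    - {"slide":[0,-88,-7],"roll":0,"gripper":0}
    - {"slide":[0,-88,-6],"roll":0,"gripper":0}

```text
clock: 5.15
position: [0.6055, -0.0855, 0.0959]
ee_rot: [-0.035, -3.14, -0.002]
force: [-0.2, 1.1, -0.2]
width: 0.008
```

Call:
jog_arm:
  increments:
    - {"slide":[0,0,1],"roll":0,"gripper":0}
    - {"slide":[0,0,2],"roll":0,"gripper":0}
    - {"slide":[0,0,3],"roll":0,"gripper":0}
    - {"slide":[0,0,4],"roll":0,"gripper":0}
    - {"slide":[0,0,5],"roll":0,"gripper":0}
    - {"slide":[0,0,5],"roll":0,"gripper":0}
    - {"slide":[0,0,5],"roll":0,"gripper":0}
    - {"slide":[0,0,5],"roll":0,"gripper":0}
    - {"slide":[0,0,5],"roll":0,"gripper":0}
    - {"slide":[0,0,5],"roll":0,"gripper":0}

```text
clock: 5.98
position: [0.6057, -0.0882, 0.0918]
ee_rot: [0.039, 3.141, -0.0]
force: [0.3, 1.4, 2.2]
width: 0.004
```

Flap c gives at about 2 N. Pressing further down.

Call:
jog_arm:
  increments:
    - {"slide":[0,0,2],"roll":0,"gripper":0}
    - {"slide":[0,0,4],"roll":0,"gripper":0}
    - {"slide":[0,0,7],"roll":0,"gripper":0}
    - {"slide":[0,0,10],"roll":0,"gripper":0}
    - {"slide":[0,0,13],"roll":0,"gripper":0}
    - {"slide":[0,0,16],"roll":0,"gripper":0}
    - {"slide":[0,0,19],"roll":0,"gripper":0}
    - {"slide":[0,0,22],"roll":0,"gripper":0}
    - {"slide":[0,0,25],"roll":0,"gripper":0}
    - {"slide":[0,0,25],"roll":0,"gripper":0}

```text
clock: 6.82
position: [0.6054, -0.088, 0.066]
ee_rot: [-0.039, -3.141, -0.0]
force: [1.2, -0.3, 1.4]
width: 0.006
```

Run:
```python
from h import *
from cell import arm
d=arm.get_image("scene"); cv2.imwrite("pics/s2.png",cv2.resize(d["frame"][130:290,130:360],None,fx=3,fy=3))
s=arm.observe();print(s["position"],s["force"])
```

```text
[ 0.60542935 -0.08809902  0.06626512] [ 0.49905074 -0.26887795  0.40574105]
```

View pics/s2.png

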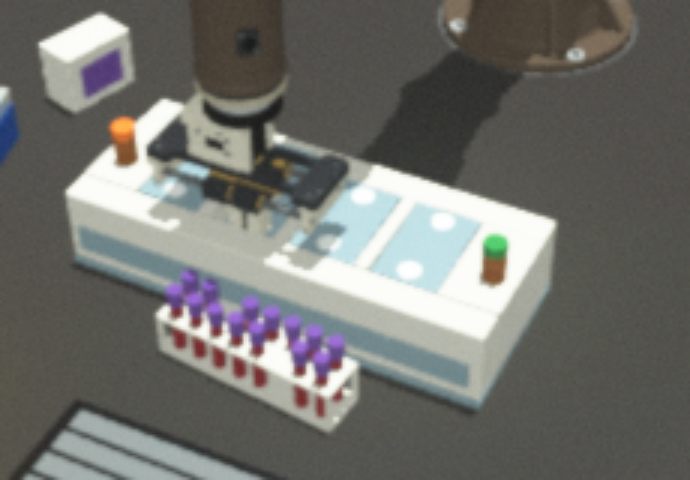

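The fingers are down in well c (zoom ~(250,215)), and flaps a and b are level. Next I'll retract and come round to the raised front end.

Call:
jog_arm:
  increments:
    - {"slide":[0,0,-25],"roll":0,"gripper":0}
    - {"slide":[0,0,-60],"roll":0,"gripper":0}
    - {"slide":[0,0,-95],"roll":0,"gripper":0}
    - {"slide":[10,0,-125],"roll":0,"gripper":0}
    - {"slide":[40,0,-134],"roll":0,"gripper":0}
    - {"slide":[75,0,-134],"roll":0,"gripper":0}
    - {"slide":[110,0,-134],"roll":0,"gripper":0}
    - {"slide":[128,0,-134],"roll":0,"gripper":0}
    - {"slide":[128,0,-134],"roll":0,"gripper":0}
    - {"slide":[128,0,-134],"roll":0,"gripper":0}

```text
clock: 7.7
position: [0.4771, -0.0848, 0.2011]
ee_rot: [0.039, 3.141, 0.001]
force: [1.0, -0.1, 0.6]
width: 0.007
```

Run:
```python
from h import *
from cell import arm
for n in("scene","top"):
    d=arm.get_image(n)
    im=d["frame"][130:290,130:360] if n=="scene" else d["frame"][110:215,175:350]
    cv2.imwrite(f"pics/{n}3.png",cv2.resize(im,None,fx=3,fy=3))
    P=depthpts(d)
    m=(abs(P[...,1]+.088)<.03)&(P[...,0]>.49)&(P[...,0]<.65)&(P[...,2]>.1)&(P[...,2]<.16)
    q=P[m]; print(n,len(q)); 
    if len(q): print(q[:,2].max(), q[q[:,2].argmax()], q[:,0].min())
s=arm.observe();print(s["position"],s["force"])
```

```text
scene 291
0.13612838737219848 [ 0.53055017 -0.081175    0.13612839] 0.49247933311672565
top 1
0.10577675463202671 [ 0.64717805 -0.06366296  0.10577675] 0.6471780464189567
[ 0.47859817 -0.08479226  0.20094195] [ 0.61714045 -0.50144156 -0.24579141]
```

View pics/scene3.png

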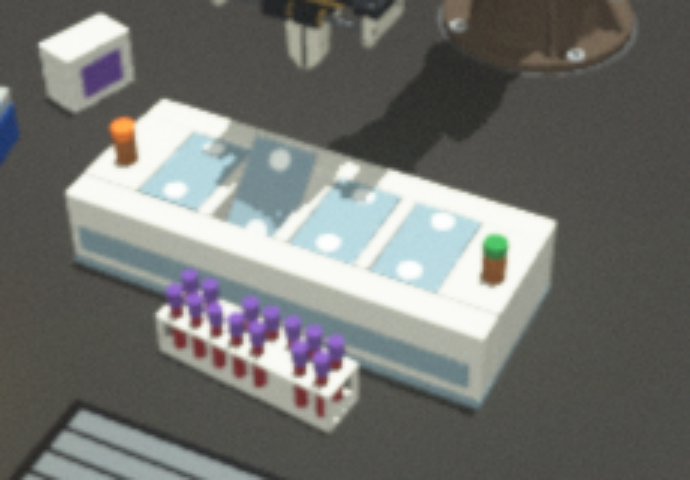

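View pics/top3.png

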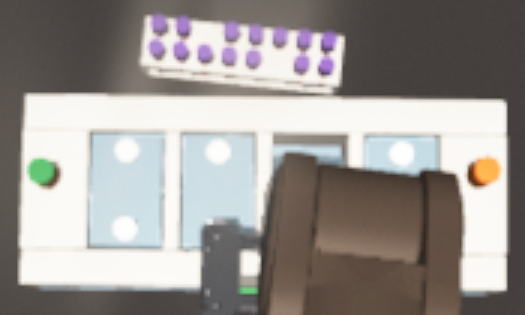

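The front end of flap c stands up at z≈0.136, x≈0.53, about 0.75 rad of tilt (zoom ~(280,150)). The other flaps and the bystanders are in place. Descending in front of it, then pushing it over.

Call:
jog_arm:
  increments:
    - {"slide":[0,0,30],"roll":0,"gripper":0}
    - {"slide":[0,0,60],"roll":0,"gripper":0}
    - {"slide":[0,0,82],"roll":0,"gripper":0}
    - {"slide":[0,0,88],"roll":0,"gripper":0}
    - {"slide":[-8,0,88],"roll":0,"gripper":0}
    - {"slide":[-16,0,88],"roll":0,"gripper":0}
    - {"slide":[-24,0,88],"roll":0,"gripper":0}
    - {"slide":[-32,0,88],"roll":0,"gripper":0}
    - {"slide":[-38,0,88],"roll":0,"gripper":0}
    - {"slide":[-42,0,88],"roll":0,"gripper":0}

```text
clock: 8.63
position: [0.5198, -0.0859, 0.1133]
ee_rot: [-0.039, -3.14, -0.0]
force: [-5.5, -0.2, 3.3]
width: 0.002
```

Call:
jog_arm:
  increments:
    - {"slide":[-2,0,0],"roll":0,"gripper":0}
    - {"slide":[-4,0,0],"roll":0,"gripper":0}
    - {"slide":[-6,0,0],"roll":0,"gripper":0}
    - {"slide":[-8,0,0],"roll":0,"gripper":0}
    - {"slide":[-10,0,0],"roll":0,"gripper":0}
    - {"slide":[-12,0,0],"roll":0,"gripper":0}
    - {"slide":[-14,0,0],"roll":0,"gripper":0}
    - {"slide":[-14,0,0],"roll":0,"gripper":0}
    - {"slide":[-14,0,0],"roll":0,"gripper":0}
    - {"slide":[-14,0,0],"roll":0,"gripper":0}

```text
clock: 9.47
position: [0.5341, -0.0863, 0.1128]
ee_rot: [0.039, 3.14, -0.0]
force: [1.0, 0.5, -0.1]
width: 0.002
```

Run:
```python
from h import *
from cell import arm
d=arm.get_image("scene")
cv2.imwrite(f"pics/s4.png",cv2.resize(d["frame"][130:290,130:360],None,fx=3,fy=3))
P=depthpts(d)
m=(abs(P[...,1]+.088)<.03)&(P[...,0]>.54)&(P[...,0]<.62)&(P[...,2]>.1)&(P[...,2]<.16)
q=P[m]; print(len(q)); 
for z in np.arange(.1,.16,.005):
    k=q[abs(q[:,2]-z)<.0025]
    if len(k): print(round(z,3),np.median(k[:,0]),len(k))
s=arm.observe();print(s["position"],s["force"])
```

```text
322
0.1 0.5644487457324556 15
0.105 0.5643277086959784 30
0.11 0.5619100896169573 28
0.115 0.5608177956541978 24
0.12 0.5592997403102763 32
0.125 0.5563374003253436 35
0.13 0.5548646382683364 23
0.135 0.5524833917466981 28
0.14 0.5520990388124807 28
0.145 0.5489424185604002 40
0.15 0.5444163910463717 15
0.155 0.545336299081351 15
[ 0.53395615 -0.08623084  0.1127821 ] [-0.17533281 -0.28127343  0.43261966]
```

View pics/s4.png

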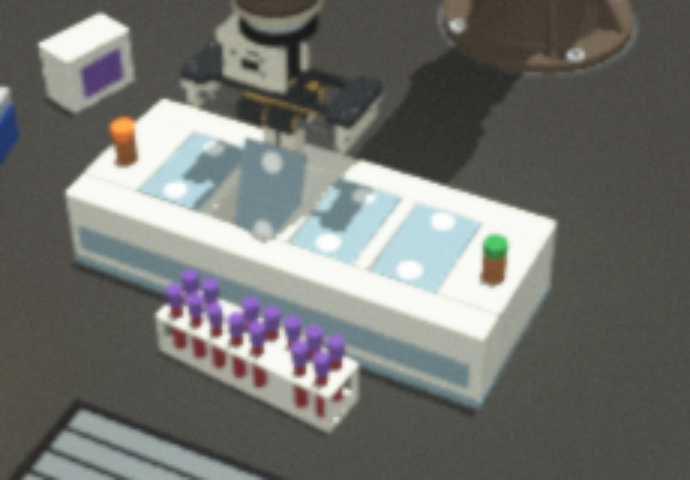

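Flap c is close to upright: its face runs from (0.564, 0.105) to (0.550, 0.145) in x,z, about 1.25 rad. I'll push 5 mm more, back off, then rise.

Call:
jog_arm:
  increments:
    - {"slide":[-1,0,0],"roll":0,"gripper":0}
    - {"slide":[-2,0,0],"roll":0,"gripper":0}
    - {"slide":[-3,0,0],"roll":0,"gripper":0}
    - {"slide":[-4,0,0],"roll":0,"gripper":0}
    - {"slide":[-5,0,0],"roll":0,"gripper":0}
    - {"slide":[-5,0,0],"roll":0,"gripper":0}
    - {"slide":[-5,0,0],"roll":0,"gripper":0}
    - {"slide":[0,0,0],"roll":0,"gripper":0}
    - {"slide":[15,0,0],"roll":0,"gripper":0}
    - {"slide":[30,0,0],"roll":0,"gripper":0}

```text
clock: 10.35
position: [0.5035, -0.0855, 0.1126]
ee_rot: [0.039, 3.141, -0.0]
force: [-0.4, 0.4, -0.2]
width: 0.003
```

Call:
jog_arm:
  increments:
    - {"slide":[25,0,0],"roll":0,"gripper":0}
    - {"slide":[30,0,-20],"roll":0,"gripper":0}
    - {"slide":[35,0,-50],"roll":0,"gripper":0}
    - {"slide":[50,0,-80],"roll":0,"gripper":0}
    - {"slide":[70,0,-110],"roll":0,"gripper":0}
    - {"slide":[90,0,-130],"roll":0,"gripper":0}
    - {"slide":[110,0,-150],"roll":0,"gripper":0}
    - {"slide":[120,0,-160],"roll":0,"gripper":0}
    - {"slide":[120,0,-160],"roll":0,"gripper":0}
    - {"slide":[120,0,-160],"roll":0,"gripper":0}

```text
clock: 11.18
position: [0.3839, -0.0825, 0.2731]
ee_rot: [0.039, 3.139, 0.001]
force: [0.5, 0.2, 0.3]
width: 0.005
```

Run:
```python
from h import *
from cell import arm
for n in("scene","top"):
    d=arm.get_image(n); np.savez(n+"5.npz",**d)
    im=d["frame"][130:290,130:360] if n=="scene" else d["frame"][110:215,175:350]
    cv2.imwrite(f"pics/{n}5.png",cv2.resize(im,None,fx=3,fy=3))
    P=depthpts(d)
    if n=="scene":
        m=(abs(P[...,1]+.088)<.03)&(P[...,0]>.54)&(P[...,0]<.62)&(P[...,2]>.1)&(P[...,2]<.14)
        q=P[m]; p=np.polyfit(q[:,2],q[:,0],1); print(len(q),"tilt",np.arctan2(1,-p[0]))
        p0=depthpts(np.load("scene0.npz"))
        d0=np.load("scene0.npz")["frame"]; 
        diff=(cv2.absdiff(d0,d["frame"]).max(2)>50).astype(np.uint8)
        for c in cv2.findContours(cv2.morphologyEx(diff,cv2.MORPH_OPEN,np.ones((3,3))),cv2.RETR_EXTERNAL,2)[0]: print(cv2.boundingRect(c))
s=arm.observe();print(s["position"],s["force"],s["clock"])
```

```text
215 tilt 1.3377078867994978
(238, 180, 6, 5)
(203, 174, 34, 32)
(506, 137, 6, 14)
(468, 123, 8, 15)
(463, 111, 4, 8)
(246, 103, 8, 14)
(240, 101, 5, 14)
(266, 96, 12, 12)
(221, 87, 5, 3)
(214, 86, 5, 9)
(480, 84, 32, 33)
(253, 75, 3, 7)
(227, 69, 22, 19)
(288, 65, 5, 16)
(233, 61, 27, 13)
(237, 38, 3, 5)
(480, 4, 32, 77)
(325, 0, 50, 81)
(295, 0, 32, 59)
(222, 0, 48, 61)
[ 0.38395371 -0.08245     0.27206879] [-0.16879148 -0.1006049  -0.08437168] 11.2833
```

View pics/scene5.png

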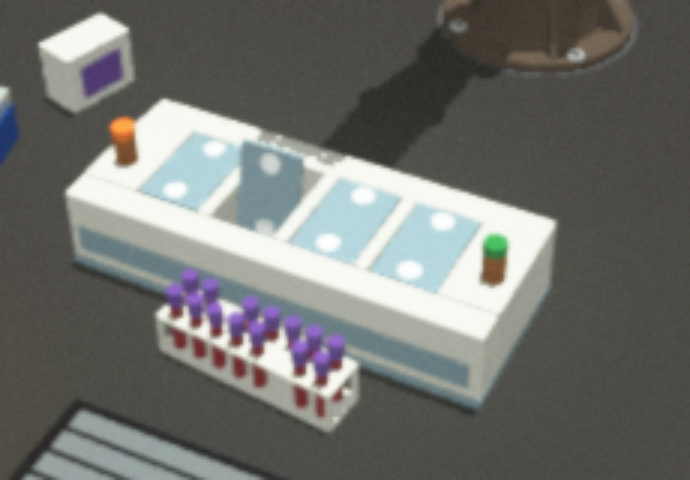

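View pics/top5.png

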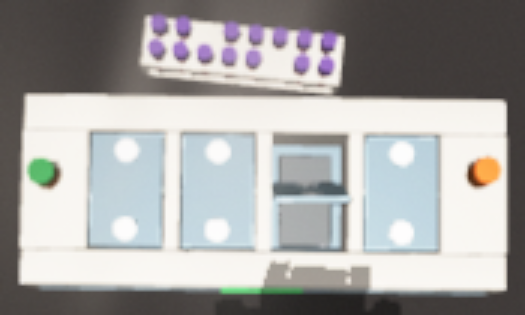

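Flap c stands open at about 1.34 rad over a well showing only its liner. The other flaps are closed, and both vials and the rack are unmoved in the pictures.

```bash
python3 -c "
from cell import arm
print(arm.sign_off())"
```

```text
the job is handed in; nothing more can be done
None
```

Flap c was the loose one. It now stands open at about 1.34 rad, measured from the depth image, and I handed the job in at about 11.3 s.

- **Finding it:** I pressed the back ends in turn. Flaps a and b held, at 27 N and 64 N with about 2 mm of give. Flap c gave way at about 2 N. I did not press d.
- **Opening it:** I pushed c's back end down, then pushed its raised front end over from the front. The arm then backed off to z≈0.27 m, with the force reading near zero.
- **Last checks:** The final pictures show only the liner in well c and the other three flaps closed. Comparing before and after pictures, the only changes were flap c and the arm with its shadow; no bystander moved.
- **Off plan:** The press on b came down faster than I meant. The 64 N it reached was on the fingertips, below the 120 N wrist limit. I did not measure the tilts of a and b afterwards, but they look level.

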